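# Start the bottle mixer

## Task

Two identical mixers stand on the laboratory bench, both switched off. Switch on the one that carries the tall narrow bottle by pushing down the raised front half of its rocker (the half nearer the robot) until it snaps over; leave the bottle standing where it is and the mixer with the squat jar switched off.

Things in the scene. Friction and masses are not known exactly. Their poses are not given: they have to be found in the camera images.
- bottle_mixer_switch (a joint): Black rocker of the mixer carrying the tall bottle: two halves, each 33 mm long (front to rear) and 40 mm wide, meeting in a shallow V. 0 rad = off: front half raised, front edge 88 mm above the bench. 0.4 = on: front half nearly level, front edge 75 mm up. Over-centre: past 0.2 it snaps over by itself. Takes about 5 N (7 N nearer the crease); fingertips lowered on the front half to 77 mm carry it over; hard stop.
- bottle_mixer_rocker (a point): Middle crease of that rocker, on its hinge axis, 78 mm above the bench; does not tilt with it. Axes are the mixer's: x from front half to rear half (away from the robot, yaw within 0.35 rad), y left, z up. Push the front half at about x = -22 mm, y = 0. Grey deck 67 mm, bezel round the rocker 71 mm above the bench; an 18 mm high dial at x = +73 mm. The platform's centre is at x = +30, y = +150 mm.
- jar_mixer_switch (a joint): The same rocker on the other, identical mixer, whose platform carries a squat wide white jar (84 mm across, 80 mm high). 0 rad = off (as it starts), 0.4 = on. Each mixer is a white box fixed to the bench, 160 mm front to rear, 270 mm wide: round platform 136 mm across on the left as the robot sees it, grey control deck with the rocker in front and a dial behind on the right.
- bottle: Tall narrow white capped bottle, 64 mm across and 150 mm high, loose on its mixer's platform (87 mm above the bench), so its top is 237 mm up; over 100 mm from the rocker. Origin at the centre of its underside, z up. A similar bottle with a green cap on the bench itself has nothing to do with the job.
Not all that is in view belongs to the job. Leave any red look-alike of the bottle alone.

How it is judged (in metres and radians):
At the end, for the whole second after the job is handed in: The rocker of the mixer with the tall bottle rests in its on position (above 0.33 rad of 0.4), the other mixer's rocker is off (below 0.07 rad), and the bottle stands upright (within 0.17 rad) within 15 mm of where it was (value of joint bottle_mixer_switch above 0.33 rad and value of joint jar_mixer_switch below 0.07 rad and distance of bottle from where it was at the start of the episode below 0.015 m and angle between bottle's own z axis and vertical below 0.17 rad); the robot touches nothing.
It fails at once if the other mixer is switched on (value of joint jar_mixer_switch above 0.2 rad).
It fails at once if the bottle is tipped (angle between bottle's own z axis and vertical above 0.35 rad).
It also fails if it takes over 32 s, if anything falls off the work surface, if the arm or the gripper's body presses on something with over 40 N, if the wrist force passes 120 N, or if a joint passes its speed limit or range.

## Robot

A 6-joint arm with a two-finger parallel gripper is mounted at the origin on the work surface. World frame = base frame: x ahead of the robot, y to its left, z up, the work surface at z = 0. Lengths are in m, angles in degrees, forces in N, time in s.
With the tool pointing down it reaches from about 0.4 to 0.825 m from the base axis. Payload 7 kg.
Tool frame: the origin (TCP) lies midway between the tips of the shut fingers; the grasp point (between the pads) lies 19 mm behind it (r.grip_point_offset is the z of the grasp point in the tool frame, in m); z points along the fingers, y is the line along which they close (so a half turn about z gives the same grasp; the last joint's range is limited). The gripper opens to 88 mm and grips with 3 to 60 N. Pads are 19 mm wide; open, the fingers measure 130 mm over their backs; the gripper's body (78 mm by 193 mm) begins 47 mm behind the grasp point.
Start: joints at [-46.576, 20.546, 0.682, 0, -70.136, -16.507], TCP at [0.306, -0.602, 0.227] pointing down, gripper open.
Joint ranges: [-176.03, 176.03], [-82.01, 121.73], [-58.28, 71.71], [-173.87, 95.51], [-174.79, -0.11], [-173.66, 173.66]. Speed limits (degrees/s): [136.94, 136.94, 172.46, 180, 180, 180].

## Interface

Orientations are given as [roll, pitch, yaw] about the fixed x, y, z axes, in that order (R = Rz(yaw) Ry(pitch) Rx(roll)).
In Python, from plant import r, viewer, recognise, outline_of, pinpoint gives the robot as it stands.
- The arm moves only by the tool move_arm, never from a script. Its argument "targets" is a list of rows, each a list of 2 entries, a list of its own where there are three numbers: the shift along the tool's x, y, z in cm, then the turn, a rotation vector about the tool's x, y, z in rad. A call has 1 to 5 rows; each row is the pose to reach, as a shift and turn from the pose commanded when the call began, along the tool's axes at that moment; what a row does not reach only later rows make up. A row lasts 1/8 s, in which the tool goes at most 62.5 mm and 10.7 degrees, less where a joint would pass 70% of its speed; a pose out of reach is approached as far as the arm can. A call with a gripper value outside its range is refused whole. "jaw" is the finger opening in cm, from 0 to 8.76, set as the call begins (left out, the last holds). The fingers move at their own pace and stop on an object; "squeeze" is the grip in N (left out, the last holds). Time passes only in rows, so rows that repeat a pose let the fingers close. It gives the time, the measured TCP pose, the force, the opening and the grip force at its end, in the units of the state.
- r.get_state(): the state, without advancing time (a new reading comes with each control period).
- viewer.capture(name): name is "scene" or "top" or "wrist"; returns a dict with "image" (420x560x3 uint8, blue, green, red), "intrinsics" (3x3 intrinsics, pixels), "camera_from_world" (4x4, takes a point from world to camera coordinates). Camera axes: x right, y up, looking along -z (the intrinsics and any distortion apply to the point x, -y, -z); pixel columns grow to the right and rows downward; lengths in m; the calibration is good to about 2 mm. A picture is of the moment at which its call begins. There is no depth.
- r.close_job(): hands the job in; it is judged then, once.
Trained networks look in the newest picture that a camera, given by its name, has taken for a name from the list of things; names that differ only in an ending like _2 or _b are one class to them, and where a whole thing is asked for, a point or a joint stands for the part that bears it (a point fixed in the world has none). Each returns a list of dicts, best first, with "score" (0 to 1); they miss things now and then, are a little off and sometimes report something else, mostly with a low value. They report only what shows in the picture. A call takes as long as a camera call. They do not tell look-alikes from the thing itself.
- recognise(label, camera): "box" ([left, top, right, bottom] in pixels, round what is visible of it).
- outline_of(label, camera): "mask" (420x560 bool, what is visible of it) and "box" ([left, top, right, bottom] in pixels, round what is visible of it).
- pinpoint(label, camera): "location" ([row, column] in pixels: a listed point, or the origin of a listed thing).
The state is a dict: "time_s": time; "joints": joint angles; "qd": joint speeds; "joint_torque": joint torques, N m; "tcp_pos": TCP position; "eef_rot": TCP orientation; "contact_force": force on the tool from outside, world axes, zero at the start; "moment": the same for the moment, N m; "gripper_width": finger opening in m; "gripper_force": force on a finger pad.
Only numpy, scipy, OpenCV 4.12 (cv2) and the standard library are available. Lean on these libraries where they do the work, as an engineer would, in place of code of your own. Each camera call takes 0.05 s, during which the arm holds its last target. There are 200 camera calls.

## Working session

There is one attempt and no reset: what is moved stays moved. The work goes in short steps, Python scripts to look and compute and a tool call to move; the robot and the scene stay as the last step left them, time stands still between calls to the robot, and variables do not carry over. Pictures are saved under pics/ and viewed, at most 10 in all, crops included, and the job is handed in when it is done.

Besides the shell and the picture viewer there is one more tool, called by a JSON object that holds its "fn" and its "kwargs", one argument or row to a line. move_arm: Moves the arm, as the interface text tells. Its arguments: {"type":"object","properties":{"targets":{"type":"array","items":{"type":"array"}},"jaw":{"type":"number"},"squeeze":{"type":"number"}},"required":["targets"]}

```bash
mkdir -p pics; cat > h.py <<'E'
import numpy as np, cv2
from plant import r, viewer, recognise, outline_of, pinpoint
def ray(c,px):  # px=(row,col)
    K=c["intrinsics"];T=np.array(c["camera_from_world"])
    d=np.linalg.inv(K)@[px[1],px[0],1]; d=np.array([d[0],-d[1],-d[2]])
    R=T[:3,:3]; return -R.T@T[:3,3], R.T@d
def at_z(c,px,z):
    o,d=ray(c,px); return o+d*(z-o[2])/d[2]
E
python3 - <<'E'
from h import *
s=r.get_state();print(s["time_s"],s["tcp_pos"],s["eef_rot"])
ims=[]
for n in("scene","top"):
    c=viewer.capture(n);ims.append(c["image"])
    for l,z in(("bottle_mixer_rocker",.078),("bottle",.087)):
        for d in pinpoint(l,n): print(n,l,round(d["score"],2),np.round(d["location"]),at_z(c,d["location"],z).round(3))
    for l in("bottle","bottle_mixer_switch"):
        for d in recognise(l,n): print(n,l,round(d["score"],2),np.round(d["box"]))
    print(n,c.keys())
cv2.imwrite("pics/a.png",cv2.resize(np.hstack(ims),(800,300)))
cv2.imwrite("pics/top.png",ims[1]);cv2.imwrite("pics/scene.png",ims[0])
E
```

```text
0.0 [ 0.3053552  -0.60145548  0.22561882] [ 1.79906607e+02 -6.68017822e-03 -1.53090036e+02]
scene bottle_mixer_rocker 0.93 [296. 184.] [ 0.559 -0.245  0.078]
scene bottle 0.83 [252. 259.] [ 0.594 -0.085  0.087]
scene bottle 0.8 [248. 314.] [ 0.665 -0.006  0.087]
scene bottle 0.69 [240. 194. 277. 264.]
scene bottle 0.65 [302. 194. 334. 260.]
scene bottle_mixer_switch 0.74 [168. 276. 204. 313.]
scene dict_keys(['image', 'intrinsics', 'camera_from_world'])
top bottle_mixer_rocker 0.93 [219. 417.] [ 0.556 -0.243  0.078]
top bottle 0.98 [201. 335.] [ 0.591 -0.079  0.087]
top bottle 0.97 [193. 274.] [0.607 0.044 0.087]
top bottle 0.87 [318. 177. 363. 214.]
top bottle 0.87 [256. 173. 290. 209.]
top bottle_mixer_switch 0.6 [406. 205. 426. 241.]
top dict_keys(['image', 'intrinsics', 'camera_from_world'])
```

View pics/a.png

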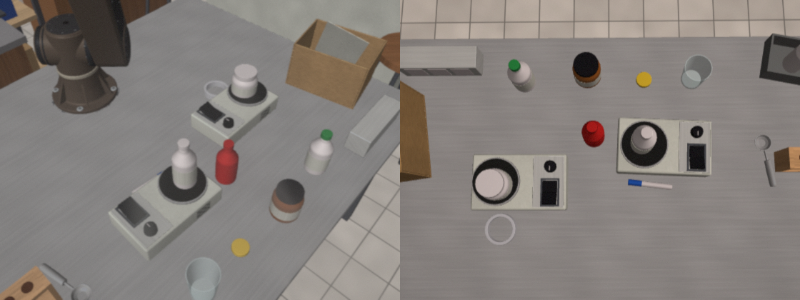

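Overview: on the left is the robot. Candidates in the top image (col,row) are the white bottle on the right mixer (335,201), the red look-alike on the bench (274,193), the green-capped bottle on the bench (~165,100) and the jar mixer at left (rocker ~(208,268)). The white bottle on the right mixer, with its rocker at (417,219), fits. I'll confirm it in a crop.

```bash
python3 - <<'E'
from h import *
c=viewer.capture("top");im=c["image"]
m=outline_of("bottle_mixer_switch","top")
for d in m:
    q=cv2.minAreaRect(np.argwhere(d["mask"])[:,::-1].astype(np.float32)); b=cv2.boxPoints(q)
    print(d["score"],d["box"]); print(np.array([at_z(c,(p[1],p[0]),.08) for p in b]).round(4))
cr=im[150:260,290:450]
cv2.imwrite("pics/b.png",cv2.resize(cr,(800,550),interpolation=cv2.INTER_CUBIC))
E
```

```text
0.77 [403.4, 206.8, 426.9, 240.0]
[[ 0.5855 -0.2181  0.08  ]
 [ 0.5853 -0.2621  0.08  ]
 [ 0.5187 -0.2595  0.08  ]
 [ 0.5188 -0.2158  0.08  ]]
```

View pics/b.png

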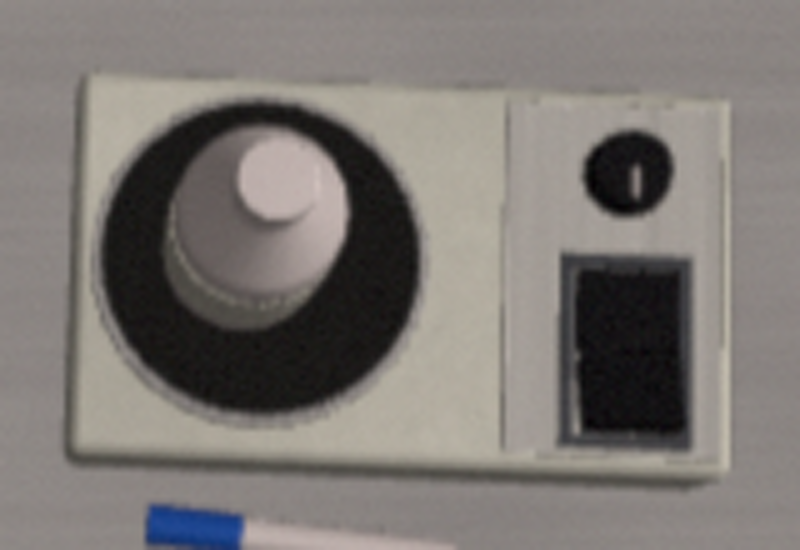

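The crop shows the tall white bottle standing on this mixer's platform (about (335,201) full-frame). The rocker is at (417,220) with its front half toward the image bottom, and yaw is about -1 to -2°. I'm moving above the front half with the jaw shut and the finger line along the mixer's y, so the fingertips' 19 mm side lies along x.

{"fn": "move_arm", "kwargs": {
  "targets": [
    [[-7.3,4.3,0],[0,0,0.1]],
    [[-13,7.7,0],[0,0,0.2]],
    [[-18.5,10.9,0],[0,0,0.3]],
    [[-24,14.2,0],[0,0,0.4]],
    [[-29,17.1,0],[0,0,0.5]]
  ],
  "jaw": 0
}}

```text
time_s: 1.23
tcp_pos: [0.4745, -0.3366, 0.227]
eef_rot: [-180.0, 0.0, 178.1]
contact_force: [1.5, -0.3, -0.1]
gripper_width: 0.0433
gripper_force: 0.0
```

```bash
python3 - <<'E'
from h import *
from scipy.spatial.transform import Rotation as Ro
s=r.get_state();print(s["tcp_pos"],s["eef_rot"],s["joints"],s["gripper_width"])
R=Ro.from_euler("xyz",s["eef_rot"],degrees=True)
print(R.inv().apply(np.array([.534,-.242,.15])-s["tcp_pos"])*100)
E
```

```text
[ 0.4745286  -0.33664903  0.22695713] [-1.79982720e+02  4.11315983e-02  1.78082772e+02] [-1.61007926e+01  1.17888399e+01 -1.14250689e+01  7.26467623e-03
 -6.67419797e+01 -7.58193079e+01] 0.043287849060812775
[-5.6216295   9.66089189  7.69683776]
```

{"fn": "move_arm", "kwargs": {
  "targets": [
    [[-2.8,4.8,0],[0,0,0]],
    [[-5.6,9.7,2],[0,0,0]],
    [[-5.6,9.7,5],[0,0,0]],
    [[-5.6,9.7,8],[0,0,0]],
    [[-5.6,9.7,8],[0,0,0]]
  ],
  "jaw": 0
}}

```text
time_s: 1.85
tcp_pos: [0.5311, -0.2426, 0.1446]
eef_rot: [180.0, -0.2, 178.3]
contact_force: [-0.3, -0.6, 0.1]
gripper_width: 0.0004
gripper_force: 0.0
```

```bash
python3 - <<'E'
from h import *
from scipy.spatial.transform import Rotation as Ro
s=r.get_state();print(s["tcp_pos"],s["eef_rot"],s["gripper_width"])
ims=[]
for n in("wrist","scene"):
    c=viewer.capture(n);im=c["image"].copy()
    for d in pinpoint("bottle_mixer_rocker",n): print(n,d["score"],d["location"],at_z(c,d["location"],.078).round(4))
    T=np.array(c["camera_from_world"]);K=np.array(c["intrinsics"])
    for p,col in(((.556,-.243,.078),(0,255,0)),((.534,-.242,.085),(0,0,255))):
        q=T[:3,:3]@p+T[:3,3];u=K@[q[0],-q[1],-q[2]];u=u[:2]/u[2];print(u.round())
        cv2.drawMarker(im,tuple(int(v) for v in u),col,0,10,1)
    ims.append(im if n=="wrist" else cv2.resize(im[180:330,110:310],(560,420)))
cv2.imwrite("pics/c.png",cv2.resize(np.hstack(ims),(800,300)))
E
```

```text
[ 0.53112793 -0.24263784  0.14462142] [179.96064563  -0.24965939 178.27824503] 0.00043266097910757835
wrist 0.61 [245.7, 281.1] [ 0.5537 -0.2427  0.078 ]
[281. 248.]
[281. 227.]
scene 0.64 [294.7, 181.3] [ 0.5539 -0.2474  0.078 ]
[184. 294.]
[176. 284.]
```

View pics/c.png

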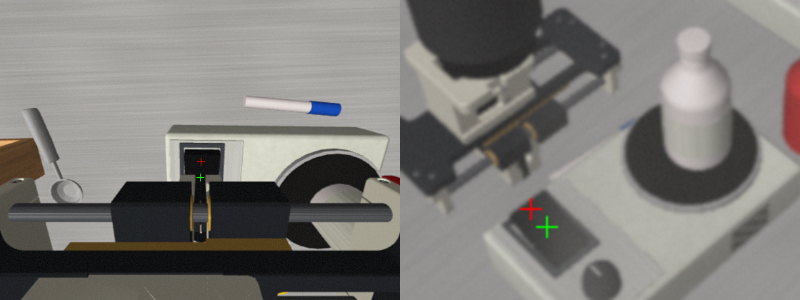

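The wrist view has the crease at (281,247) and the target on the front half at (281,227). Both views agree to within a few mm, and the bottle is well clear. Descending.

{"fn": "move_arm", "kwargs": {
  "targets": [
    [[0,0,2.5],[0,0,0]],
    [[0,0,4.5],[0,0,0]],
    [[0,0,5.3],[0,0,0]],
    [[0,0,5.3],[0,0,0]],
    [[0,0,5.3],[0,0,0]]
  ]
}}

```text
time_s: 2.68
tcp_pos: [0.5333, -0.2434, 0.0947]
eef_rot: [-180.0, 0.1, 178.3]
contact_force: [-0.2, 1.0, 0.2]
gripper_width: 0.0006
gripper_force: 0.0
```

Commanded z is about 0.0945, so about 1.8 cm remains to reach 0.0765.

{"fn": "move_arm", "kwargs": {
  "targets": [
    [[0,0,0.6],[0,0,0]],
    [[0,0,1.1],[0,0,0]],
    [[0,0,1.5],[0,0,0]],
    [[0,0,1.8],[0,0,0]],
    [[0,0,1.8],[0,0,0]]
  ]
}}

```text
time_s: 3.3
tcp_pos: [0.5326, -0.2432, 0.0767]
eef_rot: [-180.0, 0.0, 178.3]
contact_force: [-4.7, 3.3, 13.1]
gripper_width: 0.0004
gripper_force: 6.6
```

13 N upward at z = 0.0767, which is consistent with pressing on the hard stop. Retreating straight up, then checking.

{"fn": "move_arm", "kwargs": {
  "targets": [
    [[0,0,-3],[0,0,0]],
    [[0,0,-8],[0,0,0]],
    [[0,0,-13],[0,0,0]],
    [[4,-4,-15],[0,0,0]],
    [[8,-8,-15],[0,0,0]]
  ]
}}

```text
time_s: 3.92
tcp_pos: [0.4506, -0.3215, 0.2275]
eef_rot: [-179.9, 0.2, 178.4]
contact_force: [0.8, -1.0, -0.5]
gripper_width: 0.0002
gripper_force: 0.0
```

{"fn": "move_arm", "kwargs": {
  "targets": [
    [[4,-4,0],[0,0,0]],
    [[6,-8,0],[0,0,0]],
    [[6,-10,0],[0,0,0]],
    [[6,-10,0],[0,0,0]]
  ]
}}

```text
time_s: 4.42
tcp_pos: [0.3872, -0.4198, 0.2249]
eef_rot: [180.0, -0.0, 178.2]
contact_force: [0.4, -0.4, 0.6]
gripper_width: 0.0004
gripper_force: 0.0
```

```bash
python3 - <<'E'
from h import *
s=r.get_state();print(s["tcp_pos"],s["contact_force"],s["qd"])
b=cv2.imread("pics/scene.png");c=viewer.capture("scene");a=c["image"]
print([(d["score"],at_z(c,d["location"],.087).round(3)) for d in pinpoint("bottle","scene")])
f=lambda i:cv2.resize(i[190:340,140:290],(400,400),interpolation=cv2.INTER_CUBIC)
g=lambda i:np.clip(f(i).astype(int)*1.3,0,255).astype(np.uint8)
cv2.imwrite("pics/d.png",np.hstack([g(b),g(a)]))
E
```

```text
[ 0.38722779 -0.41983898  0.22494279] [ 0.43517027 -0.39954235  0.5573168 ] [ 1.82544288 -0.69135963 -1.06897479 -0.47398854 -0.11767943 -0.99192461]
[(0.93, array([0.669, 0.004, 0.087])), (0.84, array([ 0.591, -0.092,  0.087]))]
```

View pics/d.png

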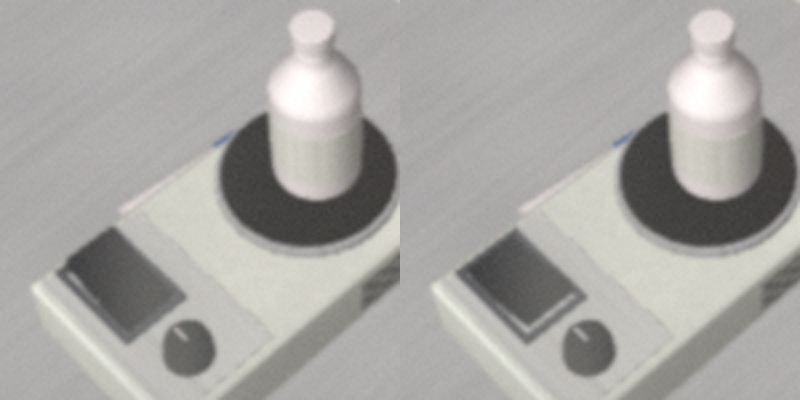

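The before/after crops show the rocker flipped. The light gap has moved from the front edge (left, about (75,290)) to the rear edge (right, about (555,315)), so the rear half is now raised. The bottle is where it was. Handing in.

```bash
python3 -c "
from plant import r
print(r.close_job())"
```

```text
the job is handed in; nothing more can be done
None
```

I switched on the mixer with the tall bottle: the after-picture shows its rocker snapped over and the bottle unmoved. The arm stayed clear of the jar mixer, and I handed the job in at about 4.5 s; no verdict came back.

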